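Lock a carton away in the bench cage

ROBOT

A 7-joint arm with a two-finger parallel gripper is mounted at the origin on the work surface. World frame = base frame: x ahead of the robot, y to its left, z up, the work surface at z = 0. Lengths are in mm, angles in rad, forces in N, time in s.
With the tool pointing down it reaches from about 400 to 875 mm from the base axis. Payload 6.5 kg.
Tool frame: the origin (TCP) lies between the finger pads; the fingertips stand 25 mm ahead of it and the grasp point (between the pads) lies 6 mm ahead of it; y points along the fingers, z is the direction in which the jaws open and shut, and the axes are right-handed (so a half turn about y gives the same grasp; the last joint's range is limited). The gripper opens to 85 mm and grips with 20 to 120 N. Pads are 22 mm wide; open, the fingers measure 114 mm over their backs; the gripper's body (76 mm by 85 mm) begins 54 mm behind the grasp point. The pads swing forward as they close: fully open they stand 13 mm farther back than shut.
Start: joints at [-1.275, 0.536, -0.004, 1.538, 0.003, 1.067, -0.071], TCP at [230.067, 607.914, 256.29] pointing down, gripper open.
Joint ranges: [-2.7, 2.7], [-0.37, 2.16], [-1.27, 1.26], [0.24, 2.4], [-1.31, 4.45], [0.19, 1.91], [-2.76, 2.76]. Speed limits (rad/s): [2.39, 2.39, 3.14, 3.14, 3.14, 3.14, 3.14].

INTERFACE

Orientations are given as a rotation vector (axis times angle).
In Python, from workcell import env gives the robot as it stands.
- The arm moves only by the tool servo_tool, never from a script. Its argument "targets" is a list of rows, each an object of numbers: "dx", "dy", "dz": the shift along the tool's x, y, z in cm; "roll": the turn about the tool's y in rad; "grip": the finger opening in cm, from 0 to 8.54. A call has 1 to 20 rows; each row is the pose to reach, as a shift and turn from the pose commanded when the call began, along the tool's axes at that moment; what a row does not reach only later rows make up. A row lasts 1/8 s, in which the tool goes at most 62.5 mm and 10.7 degrees, less where a joint would pass 70% of its speed; a pose out of reach is approached as far as the arm can. A call with a gripper value outside its range is refused whole. The fingers move at their own pace and stop on an object; "grip_force" is the grip in N (left out, the last holds). Time passes only in rows, so rows that repeat a pose let the fingers close. It gives the time, the measured TCP pose, the force and the opening at its end, in the units of the state.
- env.get_obs(): the state, without advancing time (a new reading comes with each control period).
- env.camera(name): name is "scene" or "top" or "wrist"; returns (picture, depth): 420x560x3 uint8, blue, green, red; 420x560 float32, mm along the optical axis (not along the pixel's ray), 0 where there is no reading.
- env.camera_info(name): a dict with "camera_matrix" (3x3 intrinsics, pixels), "k1" (the pictures are not rectified: a ray, as slopes to the right and down, at radius r is drawn at 1 + k1 r^2 times it, then the intrinsics apply), "rvec" (rotation vector, rad) and "tvec" (3), from world to camera coordinates, as OpenCV has them; the wrist camera has in their place "tool_from_camera" (4x4, takes a point from camera to tool coordinates, whose origin is the TCP and whose axes are the tool frame's). Camera axes: x right, y down, z forward; pixel columns grow to the right and rows downward; lengths in mm; the calibration is good to about 2 mm. A picture is of the moment at which its call begins: read the wrist's pose just before it. camera_info takes no time and is no camera call.
- env.close_job(): hands the job in, once; it reports no verdict.
The state is a dict: "time": time; "joint_positions": joint angles; "qd": joint speeds; "tau": joint torques, N m; "position": TCP position; "eef_rot": TCP orientation; "contact_force": force on the tool from outside, world axes, zero at the start; "wrist_torque": the same for the moment, N m; "gripper_width": finger opening in mm.
Only numpy, scipy, OpenCV 4.12 (cv2) and the standard library are available. Lean on these libraries where they do the work, as an engineer would, in place of code of your own. Each camera call takes 0.05 s, during which the arm holds its last target.

TASK

The carton has been left sticking out of the wire lock-up cage: push it gently right in against the back, clear of the gate. Then swing the yellow gate shut, without slamming it, ramming the carton with it or forcing it, and press until its sprung latch snaps in and holds it shut by itself; leave everything else on the bench as it is.

Things in the scene. Friction and masses are not known exactly. Their poses are not given: they have to be found in the camera images.
- cage: grey wire lock-up cage fixed to the bench, 250 deep (x), 330 wide (y), 180 high, roofed; its front (-x) is open between two 25 mm wide posts (clear 280). Origin: on the bench, mid-width, at the posts' front face; x points into the cage, y to its left, z up. Steel floor 4 mm thick; flat back wall at x = 234. The roof's front rail starts at x = 36, so fingers from above reach at most that far in
- carton: brown carton 216 long (x), 120 wide (y), 150 high, 0.4 to 0.85 kg, origin at the centre of its underside. It stands on the cage floor, partly out through the front; home against the back wall its origin is at cage x = 126 and its front face at cage x = 18
- gate (a joint): swing angle of the yellow gate in rad: 0 = parallel to the posts, grows as it opens towards the robot. The gate is 308 wide, from 12 to 176 above the bench, 16 thick, 0.8 kg, hinged on the left post (+y), free edge to the right; light friction, stays where it is left. Caught by its latch it rests between 0 and 0.062
- gate_hinge (a point): on the gate's vertical hinge axis, 150 above the bench, at cage x = -12, y = 160; its axes turn with the gate: -y points along the gate to the free edge, +x is the shutting side. The gate's outer (robot-side) face is at x = -8, inner at x = +8
- gate_push (a point): on the outer face of the plain metal push plate near the gate's free edge, 265 from the hinge axis and 150 above the bench; axes as gate_hinge: push along +x
- tongue (a joint): sprung latch tongue, how far it is pressed in (in m): 0 = fully out, at most 0.0105. It sits in a dark case, 50 high, on the gate's inner side near the free edge. Its slope rides over a keeper bar on the right post: on the push plate this takes a force rising to 10 to 14 N over the last 25 mm, then it drops to a few N as the tongue snaps out behind the bar
- latch_tip (a point): tip of the tongue, 299 from the hinge axis, 127 above the bench, axes as gate_hinge. The strike it catches behind sits on slots, at another depth each time (not measured): it catches when the free edge is 0 to 18 mm short of gate angle 0, and about 1 mm further a firm stop is met; pressing on with over 20 N would bend the strike. Let go before it catches, the gate springs back
- small_box: white and blue box 100 x 36 x 70 standing inside the cage by its left wall, origin at the centre of its underside; a bystander, to be left where it is
- tape_roll: roll of brown tape, 100 across, 48 high, lying on the cage roof, origin at the centre of its underside; a bystander, to be left where it is
- tape_gun: blue tape dispenser with a white handle, about 260 x 60 x 100, origin under its middle; a bystander, to be left where it is
- marker_red: white marker pen with a red cap, 100 x 15, lying, origin at its underside; a bystander, to be left where it is
- marker_black: white marker pen with a black cap, 100 x 15, lying, origin at its underside; a bystander, to be left where it is
- mouse: black computer mouse, 105 x 62 x 34, origin at its underside; a bystander, to be left where it is
- tape_measure: black and yellow tape measure, 75 x 40 x 65, standing on the bench scale, origin at its underside; a bystander, to be left where it is

How it is judged (in metres and radians):
On the way, in this order (a step that is already met when the one before it is completed fails the run):
1. the carton is pushed in against the back of the cage (x of carton in the frame of cage above 0.119 m), for 0.1 s.
2. the gate is shut and its tongue has snapped out behind the strike (value of joint gate below 0.068 rad and value of joint tongue below 0.0015 m), for 0.2 s.
At the end, for the whole second after the job is handed in: Carton upright and at rest in the cage, within 8 mm of the back wall and clear of the gate; gate at less than 0.068 rad with the tongue sprung out (pressed in less than 1.5 mm), holding by itself (all of step 2 and x of carton in the frame of cage between 0.118 and 0.132 m and y of carton in the frame of cage between -0.08 and 0.08 m and angle between carton's own z axis and vertical below 0.1 rad and linear speed of carton below 0.02 m/s and velocity of joint gate below 0.05 rad/s); the robot touches nothing.
It fails at once if the nearly shut gate is forced: pressed with more than 20 N (value of joint gate below 0.1 rad and (contact force between gate and the fingers above 20 N or contact force between gate and the arm above 20 N)).
It fails at once if the robot presses on the carton or knocks it with more than 40 N (contact force between carton and the fingers above 40 N or contact force between carton and the arm above 40 N).
It fails at once if the gate is rammed against the carton with more than 5 N (contact force between gate and carton above 5 N).
It fails at once if the gate is slammed: it swings shut faster than 2 rad/s (velocity of joint gate below -2 rad/s).
It fails at once if another loose thing on the bench is shifted by more than 30 mm (distance of any of small_box, tape_roll, tape_gun, marker_red, marker_black, mouse, tape_measure from where it was at the start of the episode above 0.03 m).
It also fails if it takes over 54 s, if anything falls off the work surface, if the arm or the gripper's body presses on something with over 40 N, if the wrist force passes 120 N, or if a joint passes its speed limit or range.

## Working session

There is one attempt and no reset: what is moved stays moved. The work goes in short steps, Python scripts to look and compute and a tool call to move; the robot and the scene stay as the last step left them, time stands still between calls to the robot, and variables do not carry over. Pictures are saved under pics/ and viewed, and the job is handed in when it is done.

Besides the shell and the picture viewer there is one more tool, called after "Emit:" as name(argument=value, ...), one argument or row to a line, values as JSON. servo_tool: Moves the arm, as the interface text tells. Its arguments: {"type":"object","properties":{"targets":{"type":"array","items":{"type":"object","properties":{"dx":{"type":"number"},"dy":{"type":"number"},"dz":{"type":"number"},"roll":{"type":"number"},"grip":{"type":"number"}}}},"grip_force":{"type":"number"}},"required":["targets"]}

```bash
mkdir -p pics; ls; cat > h.py <<'E'
import numpy as np,cv2
from workcell import env
def shot(n,f):
    im,d=env.camera(n); cv2.imwrite('pics/'+f+'.png',im); np.savez('/tmp/'+f,im=im,d=d); return im,d
def load(f):
    z=np.load('/tmp/'+f+'.npz'); return z['im'],z['d']
def cam(n):
    i=env.camera_info(n);K=np.array(i['camera_matrix'])
    R=cv2.Rodrigues(np.array(i['rvec'],float))[0];t=np.array(i['tvec'],float).ravel()
    return K,i['k1'],R,t
def ray(n,u,v):
    K,k1,R,t=cam(n)
    xy=cv2.undistortPoints(np.array([[[u,v]]],float),K,np.array([k1,0,0,0.])).ravel()
    return -R.T@t, R.T@np.array([xy[0],xy[1],1])
def onz(n,u,v,z):
    o,d=ray(n,u,v); return o+d*(z-o[2])/d[2]
def dep(n,d,u,v):
    o,r=ray(n,u,v); return o+r*float(d[int(round(v)),int(round(u))])
def proj(n,p):
    K,k1,R,t=cam(n); return cv2.projectPoints(np.array(p,float).reshape(-1,3),cv2.Rodrigues(R)[0],t,K,np.array([k1,0,0,0.]))[0].reshape(-1,2)
E
python3 - <<'E'
from h import *
shot('scene','s0');shot('top','t0')
o=env.get_obs();print(o)
for n in('scene','top'):
    K,k,R,t=cam(n);print(n,-R.T@t,R[2],k)
E
```

```text
pics
{'time': 0.1, 'joint_positions': array([-1.27520602,  0.53709834, -0.00441948,  1.53876922,  0.0026354 ,
        1.06731598, -0.0711926 ]), 'qd': array([-7.49826310e-04, -5.91031441e-05,  8.01665522e-04, -8.44901563e-04,
        2.69225723e-04,  1.10156579e-03,  1.51418440e-03]), 'tau': array([ 2.69142387e-03, -5.84560812e+01,  1.05199602e+00, -2.59773910e+01,
        1.26554846e-02,  4.58231007e-03, -4.26782185e-05]), 'position': array([229.90893127, 607.41193339, 255.49771597]), 'eef_rot': array([-1.55368454,  0.28396971, -0.28376674]), 'contact_force': array([ 4.52233334e-01,  6.74779242e-02, -2.57070793e-05]), 'wrist_torque': array([-0.01225028,  0.01756446,  0.00313551]), 'gripper_width': 85.28081107367976}
scene [ 888.924133    330.61997906 1612.29015935] [-0.2262434  -0.21095982 -0.95095209] -0.11766228331874351
top [ 389.52359758    6.6507306  1457.26636585] [ 0.10328674  0.00562176 -0.99463573] -0.15782287779041115
```

View pics/s0.png

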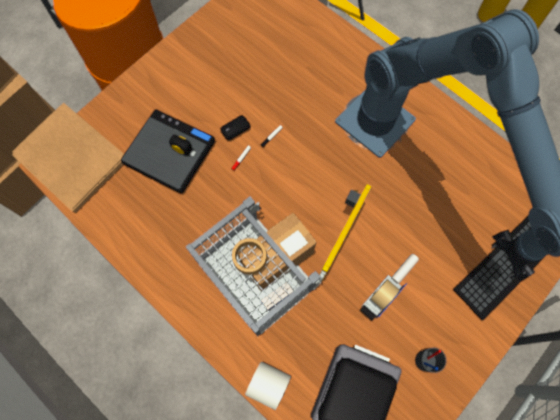

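View pics/t0.png

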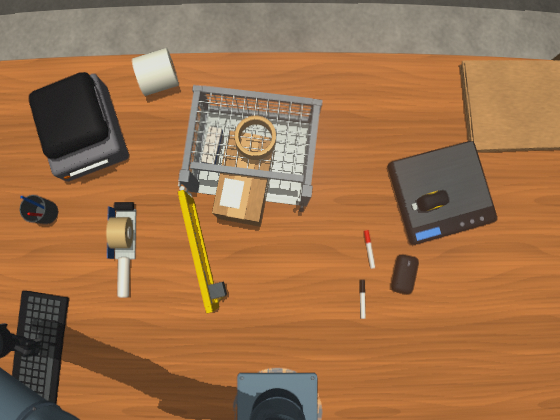

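```bash
python3 - <<'E'
from h import *
im,d=load('t0')
c=im[70:330,150:350]; cv2.imwrite('pics/t0z.png',cv2.resize(c,None,fx=3,fy=3,interpolation=cv2.INTER_CUBIC)[:,:][0:600] if 0 else cv2.resize(c,(460,598),interpolation=cv2.INTER_CUBIC))
im,d=load('s0')
c=im[170:340,170:390]; cv2.imwrite('pics/s0z.png',cv2.resize(c,(770,595),interpolation=cv2.INTER_CUBIC))
E
```

```text
(no output)
```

View pics/t0z.png

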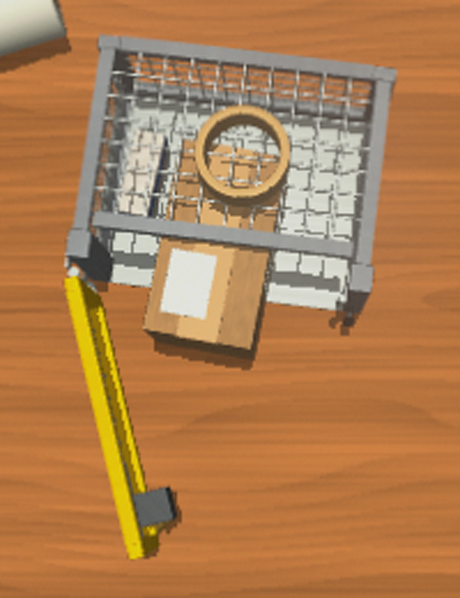

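View pics/s0z.png

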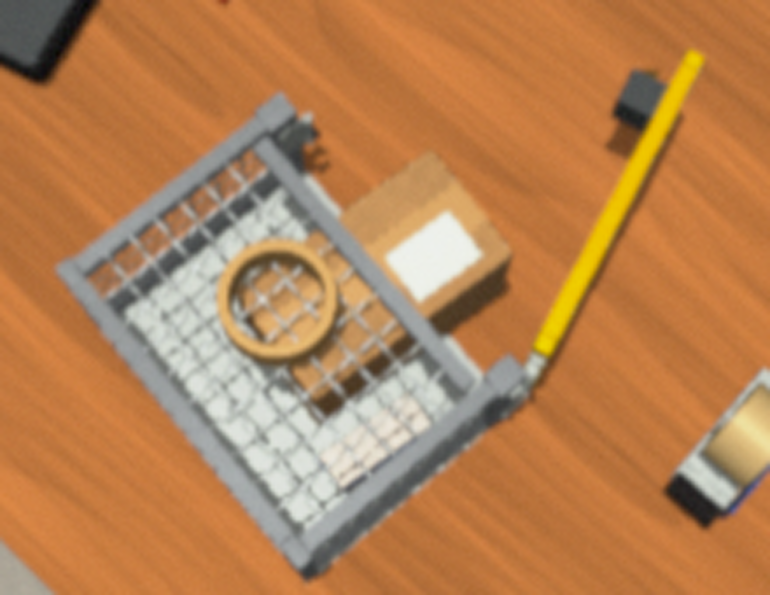

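```bash
cat >> h.py <<'E'
def tz(u,v): return u/2.3+150, v/2.3+70
def sz(u,v): return u/3.5+170, v/3.5+170
E
python3 - <<'E'
from h import *
_,dt=load('t0');_,ds=load('s0')
# model pts cage frame: BL(250,165) BR(250,-165) FR(0,-165) FL(0,165)
M=np.array([[250,165],[250,-165],[0,-165],[0,165]],float)
T=[(100,36),(396,72),(372,266),(66,260)]
S=[(306,574),(62,268),(284,95),(532,378)]
for n,P,f,d in(('top',T,tz,dt),('scene',S,sz,ds)):
    W=np.array([onz(n,*f(*p),180)[:2] for p in P]);print(n,W.round(1).tolist())
    a=M-M.mean(0);b=W-W.mean(0)
    th=np.arctan2((a[:,0]*b[:,1]-a[:,1]*b[:,0]).sum(),(a*b).sum())
    R=np.array([[np.cos(th),-np.sin(th)],[np.sin(th),np.cos(th)]])
    t=W.mean(0)-R@M.mean(0);print(th,t,np.linalg.norm(W-(M@R.T+t),axis=1))
print('gate')
for n,P,f in(('top',[(73,285),(137,555)],tz),('scene',[(545,350),(697,57)],sz)):
    W=[onz(n,*f(*p),176)[:2] for p in P];print(n,np.array(W),np.linalg.norm(W[1]-W[0]))
print('carton top z154: near L, near R')
for n,P,f in(('top',[(146,328),(254,350)],tz),('scene',[(512,250),(432,153)],sz)):
    W=[onz(n,*f(*p),154)[:2] for p in P];print(n,np.array(W),np.linalg.norm(W[1]-W[0]))
o=env.get_obs();print(cv2.Rodrigues(o['eef_rot'])[0].round(3))
E
```

```text
top [[852.6, 210.7], [809.6, -113.8], [595.1, -85.0], [602.6, 242.0]]
-0.09533966093946271 [590.53603306  75.37338974] [ 5.70465554 14.14265221 20.67525524  4.39009475]
scene [[852.2, 220.7], [808.3, -108.3], [565.6, -77.1], [606.6, 248.9]]
-0.1260885565706979 [584.17381299  86.7553241 ] [1.86048033 3.16304801 2.18860338 2.30356608]
gate
top [[576.06753292 234.62585264]
 [290.12514925 163.2389702 ]] 294.71873670527395
scene [[580.43638963 240.96451529]
 [288.50292575 167.04603548]] 301.14629166913295
carton top z154: near L, near R
top [[532.00207634 158.05101156]
 [507.96343315  41.13318987]] 119.3634508372462
scene [[528.58896075 160.21803013]
 [510.16438074  49.45049641]] 112.28941034076219
[[ 0.935 -0.     0.354]
 [-0.354 -0.002  0.935]
 [ 0.    -1.    -0.002]]
```

```bash
cat >> h.py <<'E'
def cloud(n,d):
    K,k1,R,t=cam(n); h,w=d.shape
    u,v=np.meshgrid(np.arange(w),np.arange(h))
    xy=cv2.undistortPoints(np.stack([u,v],-1).reshape(-1,1,2).astype(float),K,np.array([k1,0,0,0.])).reshape(h,w,2)
    P=np.concatenate([xy,np.ones((h,w,1))],-1)*d[...,None]
    return (P-t)@R
E
python3 - <<'E'
from h import *
for n,f in(('top','t0'),('scene','s0')):
    im,d=load(f);P=cloud(n,d);X,Y,Z=P[...,0],P[...,1],P[...,2]
    roi=(X>480)&(X<900)&(Y>-160)&(Y<290)&(d>0)
    print(n,'bench z',np.median(Z[roi&(Z<30)]),'n')
    hsv=cv2.cvtColor(im,cv2.COLOR_BGR2HSV)
    grey=(hsv[...,1]<70)&roi&(Z>165)&(Z<195)
    r=cv2.minAreaRect(P[grey][:,:2].astype(np.float32));print('grey',grey.sum(),r,cv2.boxPoints(r).round(1).tolist(),np.median(Z[grey]))
    ye=(hsv[...,0]>20)&(hsv[...,0]<35)&(hsv[...,1]>150)&(X>200)&(X<640)&(Y>50)&(Y<290)&(Z>168)&(Z<185)
    r=cv2.minAreaRect(P[ye][:,:2].astype(np.float32));print('yel',ye.sum(),r,cv2.boxPoints(r).round(1).tolist(),np.median(Z[ye]))
    ca=(X>430)&(X<640)&(Y>-0)&(Y<220)&(Z>146)&(Z<162)&~(hsv[...,1]<70)
    ca=cv2.morphologyEx(ca.astype(np.uint8),cv2.MORPH_OPEN,np.ones((3,3)))>0
    c=P[ca][:,:2]; r=cv2.minAreaRect(c.astype(np.float32));print('car',r,cv2.boxPoints(r).round(1).tolist(),np.median(Z[ca]))
E
```

```text
top bench z 1.8575301223252998 n
grey 4203 ((712.2621459960938, 65.19740295410156), (328.5388488769531, 252.37135314941406), 82.7022705078125) [[566.2000122070312, -81.69999694824219], [816.5999755859375, -113.80000305175781], [858.2999877929688, 212.10000610351562], [608.0, 244.1999969482422]] 179.9724046764096
yel 854 ((436.57666015625, 201.80328369140625), (305.75384521484375, 16.792037963867188), 13.920841217041016) [[286.20001220703125, 173.1999969482422], [290.20001220703125, 156.89999389648438], [587.0, 230.39999389648438], [582.9000244140625, 246.6999969482422]] 176.2065969565482
car ((574.2498168945312, 94.3665771484375), (120.61490631103516, 111.93122100830078), 79.56675720214844) [[508.29998779296875, 45.20000076293945], [618.4000244140625, 24.899999618530273], [640.2000122070312, 143.5], [530.0999755859375, 163.8000030517578]] 154.45810833916983
scene bench z 2.691373763066053 n
grey 2929 ((710.6875610351562, 64.74928283691406), (330.0455017089844, 249.70582580566406), 82.90180969238281) [[566.4000244140625, -83.5999984741211], [814.2000122070312, -114.4000015258789], [855.0, 213.10000610351562], [607.2000122070312, 243.89999389648438]] 181.19434022385514
yel 496 ((433.39190673828125, 200.6608428955078), (307.39501953125, 16.910663604736328), 13.453995704650879) [[281.8999938964844, 173.10000610351562], [285.8999938964844, 156.6999969482422], [584.7999877929688, 228.1999969482422], [580.9000244140625, 244.60000610351562]] 177.3147791069265
car ((568.730224609375, 95.04348754882812), (124.1253890991211, 102.4886474609375), 81.97966766357422) [[509.29998779296875, 40.70000076293945], [610.7999877929688, 26.399999618530273], [628.0999755859375, 149.3000030517578], [526.5999755859375, 163.60000610351562]] 154.97387164260738
```

Emit:
servo_tool(
  targets=[
    {"dx": 4,"dz": -4.2,"roll": 0.14},
    {"dx": 8,"dz": -8.4,"roll": 0.28},
    {"dx": 12,"dz": -12.6,"roll": 0.43},
    {"dx": 16,"dz": -16.8,"roll": 0.58},
    {"dx": 20,"dz": -21,"roll": 0.73},
    {"dx": 24,"dz": -25.2,"roll": 0.88},
    {"dx": 28,"dz": -29.4,"roll": 1.03},
    {"dx": 32,"dz": -33.6,"roll": 1.18},
    {"dx": 35,"dz": -37,"roll": 1.28},
    {"dx": 37.2,"dz": -39.15,"roll": 1.335},
    {"dx": 37.2,"dz": -39.15,"roll": 1.335},
    {"dx": 37.2,"dz": -39.15,"roll": 1.335},
  ],
)

```text
invalid input
```

```bash
cat > st.py <<'E'
from h import *
o=env.get_obs();R=cv2.Rodrigues(o['eef_rot'])[0]
O=np.array([587,80.8]);c,s=np.cos(.1265),np.sin(.1265);Q=np.array([[c,-s],[s,c]])
print('t',o['time'],'pos',o['position'].round(1),'cage',(Q@(o['position'][:2]-O)).round(1),'zhead',np.degrees(np.arctan2(R[1,2],R[0,2])).round(2),'xhead',np.degrees(np.arctan2(R[1,0],R[0,0])).round(2),'ydown',R[:,1].round(3),'F cage',(Q@o['contact_force'][:2]).round(2),o['contact_force'][2].round(2),'q',o['joint_positions'].round(2),'w',o['gripper_width'])
E
python3 st.py; python3 -c "
from h import *
shot('top','t1');shot('wrist','w1')"
```

```text
t 0.1 pos [229.9 607.4 255.5] cage [-420.7  477.4] zhead 69.28 xhead -20.72 ydown [-0.    -0.002 -1.   ] F cage [0.44 0.12] -0.0 q [-1.28  0.54 -0.    1.54  0.    1.07 -0.07] w 85.28081107367976
```

View pics/w1.png

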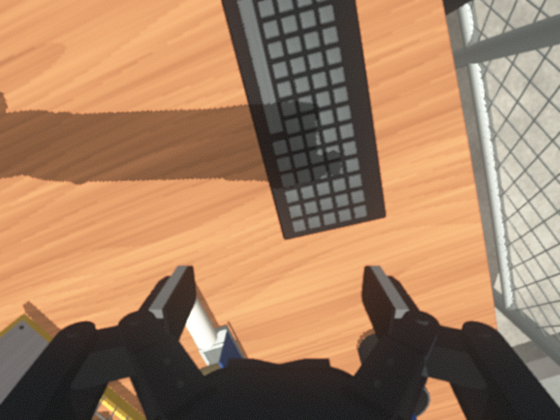

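View pics/t1.png

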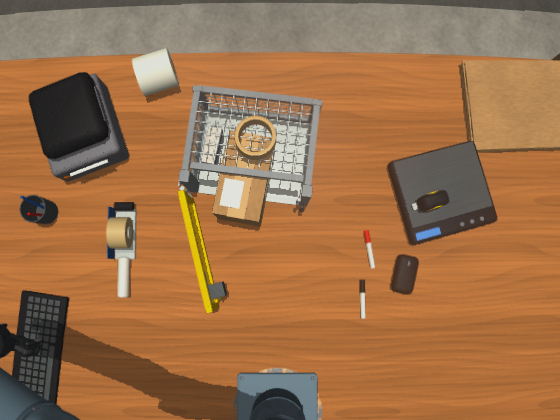

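Emit:
servo_tool(
  grip_force=60,
  targets=[
    {"dx": 4,"dy": 0,"dz": -4.2,"roll": 0.14,"grip": 8.5},
    {"dx": 8,"dy": 0,"dz": -8.4,"roll": 0.28,"grip": 8.5},
    {"dx": 12,"dy": 0,"dz": -12.6,"roll": 0.43,"grip": 8.5},
    {"dx": 16,"dy": 0,"dz": -16.8,"roll": 0.58,"grip": 8.5},
    {"dx": 20,"dy": 0,"dz": -21,"roll": 0.73,"grip": 8.5},
    {"dx": 24,"dy": 0,"dz": -25.2,"roll": 0.88,"grip": 8.5},
    {"dx": 28,"dy": 0,"dz": -29.4,"roll": 1.03,"grip": 8.5},
    {"dx": 32,"dy": 0,"dz": -33.6,"roll": 1.18,"grip": 8.5},
    {"dx": 35,"dy": 0,"dz": -37,"roll": 1.28,"grip": 8.5},
    {"dx": 37.2,"dy": 0,"dz": -39.15,"roll": 1.335,"grip": 8.5},
    {"dx": 37.2,"dy": 0,"dz": -39.15,"roll": 1.335,"grip": 8.5},
    {"dx": 37.2,"dy": 0,"dz": -39.15,"roll": 1.335,"grip": 8.5},
  ],
)

```text
time: 1.7
position: [439.1, 110.9, 256.2]
eef_rot: [-1.148, 1.301, -1.3]
contact_force: [0.3, -0.8, -0.1]
gripper_width: 84.8
```

```bash
python3 st.py; python3 -c "
from h import *
print(np.array(env.camera_info('wrist')['tool_from_camera']).round(2))
shot('top','t2')"
```

```text
t 1.7 pos [439.1 110.9 256.2] cage [-150.5   11.2] zhead -7.15 xhead -97.15 ydown [-0.  0. -1.] F cage [ 0.35 -0.72] -0.15 q [-0.75  0.21  0.46  2.06 -0.12  0.9  -0.35] w 84.78353743881318
[[  -0.      0.95    0.32  -81.43]
 [  -0.     -0.32    0.95 -117.61]
 [   1.      0.      0.      0.22]
 [   0.      0.      0.      1.  ]]
```

View pics/t2.png

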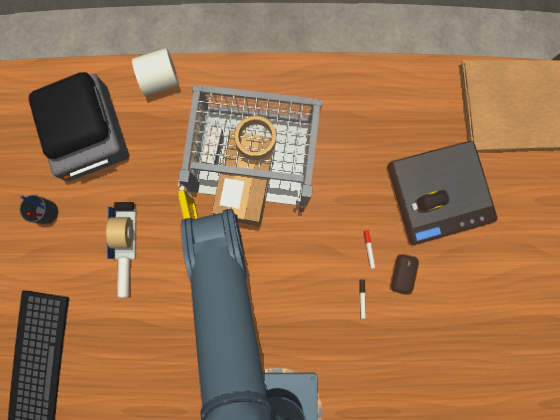

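Emit:
servo_tool(
  targets=[
    {"dx": 0,"dy": 4,"dz": 0,"roll": 0,"grip": 8.5},
    {"dx": 0,"dy": 8,"dz": 0,"roll": 0,"grip": 8.5},
    {"dx": 0,"dy": 11.5,"dz": 0,"roll": 0,"grip": 8.5},
    {"dx": 0,"dy": 14.6,"dz": 0,"roll": 0,"grip": 8.5},
    {"dx": 0,"dy": 14.6,"dz": 0,"roll": 0,"grip": 8.5},
    {"dx": 0,"dy": 14.6,"dz": 0.5,"roll": 0,"grip": 8.5},
    {"dx": 0,"dy": 14.6,"dz": 1,"roll": 0,"grip": 8.5},
    {"dx": 0,"dy": 14.6,"dz": 1.5,"roll": 0,"grip": 8.5},
  ],
)

```text
time: 2.75
position: [454.3, 108.5, 110.9]
eef_rot: [-1.147, 1.302, -1.301]
contact_force: [-4.2, 1.3, 0.9]
gripper_width: 85.1
```

```bash
python3 st.py; python3 -c "
from h import *
shot('scene','s3')
shot('wrist','w3')"
```

```text
t 2.75 pos [454.3 108.5 110.9] cage [-135.1   10.7] zhead -7.2 xhead -97.2 ydown [-0.     0.001 -1.   ] F cage [-4.37  0.73] 0.88 q [-0.62  0.49  0.36  2.13 -0.31  0.57 -0.16] w 85.11623878063297
```

View pics/s3.png

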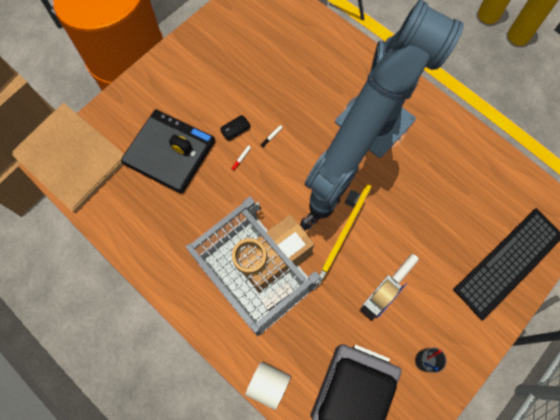

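View pics/w3.png

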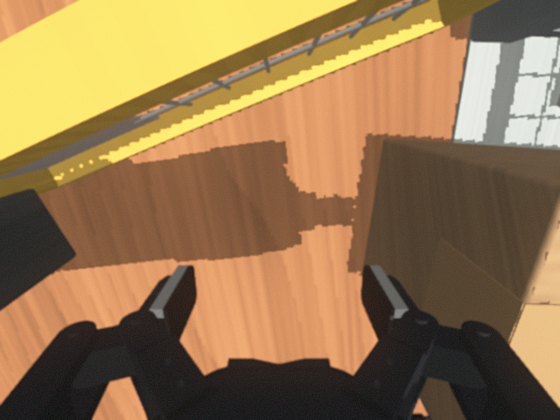

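Emit:
servo_tool(
  targets=[
    {"dx": 0,"dy": 0,"dz": 0.4,"roll": 0,"grip": 8.5},
    {"dx": 0,"dy": 0,"dz": 0.8,"roll": 0,"grip": 8.5},
    {"dx": 0,"dy": 0,"dz": 1.2,"roll": 0,"grip": 8.5},
    {"dx": 0,"dy": 0,"dz": 1.6,"roll": 0,"grip": 8.5},
    {"dx": 0,"dy": 0,"dz": 2,"roll": 0,"grip": 8.5},
    {"dx": 0,"dy": 0,"dz": 2.4,"roll": 0,"grip": 8.5},
  ],
)

```text
time: 3.6
position: [478.3, 105.1, 110.3]
eef_rot: [-1.147, 1.301, -1.301]
contact_force: [-4.9, 0.6, 1.6]
gripper_width: 85.1
```

```bash
python3 st.py; python3 -c "
from h import *
shot('wrist','w4')"
```

```text
t 3.6 pos [478.3 105.1 110.3] cage [-110.9   10.4] zhead -7.22 xhead -97.22 ydown [-0. -0. -1.] F cage [-4.92 -0.  ] 1.58 q [-0.59  0.52  0.36  2.07 -0.32  0.6  -0.14] w 85.07400064229618
```

View pics/w4.png

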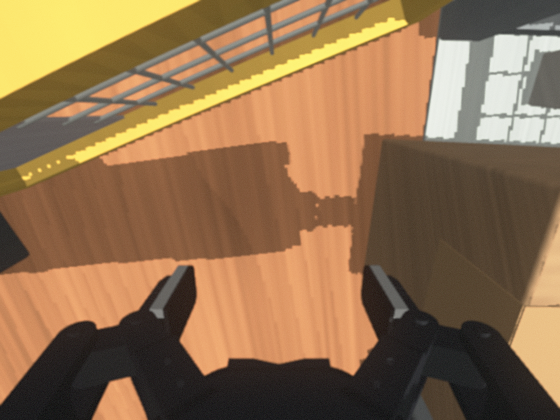

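Emit:
servo_tool(
  targets=[
    {"dx": 0,"dy": 0,"dz": 0.5,"roll": 0,"grip": 8.5},
    {"dx": 0,"dy": 0,"dz": 1,"roll": 0,"grip": 8.5},
    {"dx": 0,"dy": 0,"dz": 1.5,"roll": 0,"grip": 8.5},
    {"dx": 0,"dy": 0,"dz": 2,"roll": 0,"grip": 8.5},
    {"dx": 0,"dy": 0,"dz": 2.5,"roll": 0,"grip": 8.5},
    {"dx": 0,"dy": 0,"dz": 3,"roll": 0,"grip": 8.5},
    {"dx": 0,"dy": 0,"dz": 3.5,"roll": 0,"grip": 8.5},
    {"dx": 0,"dy": 0,"dz": 4,"roll": 0,"grip": 8.5},
    {"dx": 0,"dy": 0,"dz": 4.5,"roll": 0,"grip": 8.5},
    {"dx": 0,"dy": 0,"dz": 5,"roll": 0,"grip": 8.5},
    {"dx": 0,"dy": 0,"dz": 5.3,"roll": 0,"grip": 8.5},
  ],
)

```text
time: 5.03
position: [530.8, 98.4, 110.3]
eef_rot: [-1.147, 1.302, -1.301]
contact_force: [-10.6, 0.7, 3.0]
gripper_width: 84.8
```

```bash
python3 st.py; python3 -c "
from h import *
shot('scene','s5')
im,d=load('s5')
cv2.imwrite('pics/s5z.png',cv2.resize(im[170:340,170:390],(770,595),interpolation=cv2.INTER_CUBIC))"
```

```text
t 5.025 pos [530.8  98.4 110.3] cage [-57.9  10.4] zhead -7.23 xhead -97.23 ydown [-0. -0. -1.] F cage [-10.58  -0.65] 2.97 q [-0.54  0.59  0.36  1.95 -0.32  0.66 -0.11] w 84.76815362831437
```

View pics/s5z.png

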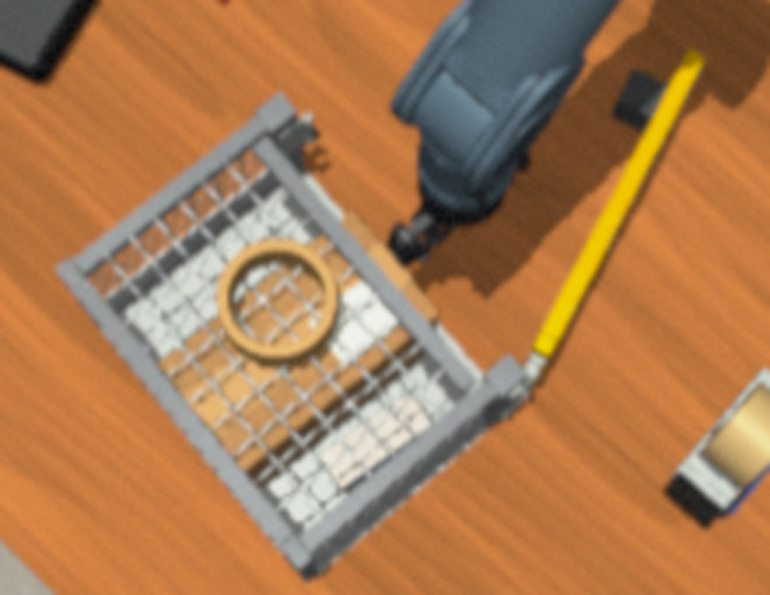

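Emit:
servo_tool(
  targets=[
    {"dx": 0,"dy": 0,"dz": 0.15,"roll": 0,"grip": 8.5},
    {"dx": 0,"dy": 0,"dz": 0.3,"roll": 0,"grip": 8.5},
    {"dx": 0,"dy": 0,"dz": 0.4,"roll": 0,"grip": 8.5},
  ],
)

```text
time: 5.45
position: [531.2, 97.7, 109.3]
eef_rot: [-1.153, 1.307, -1.299]
contact_force: [-12.1, -1.1, 1.8]
gripper_width: 84.8
```

```bash
python3 st.py; cat > car.py <<'E'
from h import *
import sys
im,d=shot('scene',sys.argv[1]);P=cloud('scene',d)
O=np.array([587,80.8]);c,s=np.cos(.1265),np.sin(.1265);Q=np.array([[c,-s],[s,c]])
C=(P[...,:2]-O)@Q.T;Z=P[...,2]
for y0 in range(-60,90,10):
    m=(abs(C[...,1]-y0)<5)&(Z>146)&(Z<160)&(C[...,0]<34)&(C[...,0]>-80)
    if m.sum(): print(y0,m.sum(),C[...,0][m].min().round(1))
m=(Z>146)&(Z<160)&(C[...,0]<32)&(C[...,0]>-80);print('y range',C[...,1][m].min(),C[...,1][m].max())
E
python3 car.py s6
```

```text
t 5.45 pos [531.2  97.7 109.3] cage [-57.5   9.7] zhead -7.24 xhead -97.24 ydown [-0.007 -0.001 -1.   ] F cage [-11.86  -2.61] 1.76 q [-0.54  0.59  0.36  1.94 -0.32  0.67 -0.11] w 84.79985243014598
-50 4 20.6
-40 14 18.0
-30 12 17.7
-20 12 19.3
-10 12 19.1
0 14 14.3
10 19 -16.1
20 29 -26.7
30 17 -25.2
40 14 18.8
50 14 18.7
60 13 17.4
70 8 17.8
y range -144.5456983226077 532.3880155624981
```

Emit:
servo_tool(
  targets=[
    {"dx": 0,"dy": 0,"dz": -1,"roll": 0,"grip": 8.5},
    {"dx": 0,"dy": 0,"dz": -3,"roll": 0,"grip": 8.5},
    {"dx": 0,"dy": 0,"dz": -6,"roll": 0,"grip": 8.5},
    {"dx": 0,"dy": 0,"dz": -9,"roll": 0,"grip": 8.5},
    {"dx": 0,"dy": -3,"dz": -9,"roll": 0,"grip": 8.5},
    {"dx": 0,"dy": -8,"dz": -9,"roll": 0,"grip": 4},
    {"dx": 0,"dy": -13,"dz": -9,"roll": 0,"grip": 0},
    {"dx": 0,"dy": -15,"dz": -9,"roll": 0,"grip": 0},
    {"dx": 0,"dy": -15,"dz": -9,"roll": 0,"grip": 0},
    {"dx": 0,"dy": -15,"dz": -9,"roll": 0,"grip": 0},
  ],
)

```text
time: 6.75
position: [445.3, 109.4, 259.7]
eef_rot: [-1.147, 1.301, -1.301]
contact_force: [-0.3, -0.0, 0.2]
gripper_width: -0.4
```

```bash
python3 st.py; python3 car.py s7
```

```text
t 6.75 pos [445.3 109.4 259.7] cage [-144.2   10.5] zhead -7.21 xhead -97.21 ydown [ 0.  0. -1.] F cage [-0.32 -0.06] 0.19 q [-0.77  0.21  0.49  2.04 -0.13  0.91 -0.33] w -0.35128197468885486
-50 5 19.9
-40 13 17.8
-30 16 17.7
-20 12 18.4
-10 12 18.7
0 15 18.7
10 15 16.8
20 13 18.8
30 15 17.1
40 11 20.1
50 13 18.4
60 14 18.3
70 6 17.4
y range -147.8699888942533 529.563119056509
```

Emit:
servo_tool(
  targets=[
    {"dx": -4,"dy": 0,"dz": -2.4,"roll": -0.1,"grip": 0},
    {"dx": -8,"dy": 0,"dz": -4.8,"roll": -0.2,"grip": 0},
    {"dx": -12,"dy": 0,"dz": -7,"roll": -0.3,"grip": 0},
    {"dx": -13.3,"dy": 0,"dz": -7.6,"roll": -0.365,"grip": 0},
    {"dx": -13.3,"dy": 0,"dz": -7.6,"roll": -0.365,"grip": 0},
    {"dx": -13.3,"dy": 4,"dz": -7.6,"roll": -0.365,"grip": 0},
    {"dx": -13.3,"dy": 8,"dz": -7.6,"roll": -0.365,"grip": 0},
    {"dx": -13.3,"dy": 11,"dz": -7.6,"roll": -0.365,"grip": 0},
    {"dx": -13.3,"dy": 11,"dz": -7.6,"roll": -0.365,"grip": 0},
  ],
)

```text
time: 7.92
position: [386.1, 248.0, 148.6]
eef_rot: [-1.317, 1.035, -1.035]
contact_force: [0.2, -0.4, -0.5]
gripper_width: 0.0
```

```bash
python3 st.py; python3 -c "
from h import *
shot('scene','s8');shot('wrist','w8')"
```

```text
t 7.925 pos [386.1 248.  148.6] cage [-220.3  140.5] zhead 13.48 xhead -76.52 ydown [-0.003 -0.004 -1.   ] F cage [ 0.24 -0.33] -0.51 q [-0.91  0.4   0.3   2.12 -0.19  0.65 -0.26] w 0.011572782847698219
```

View pics/s8.png

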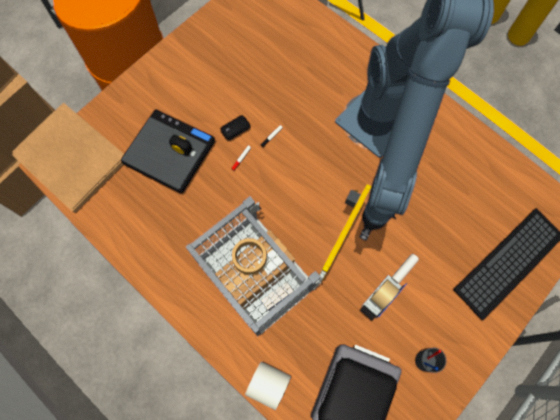

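View pics/w8.png

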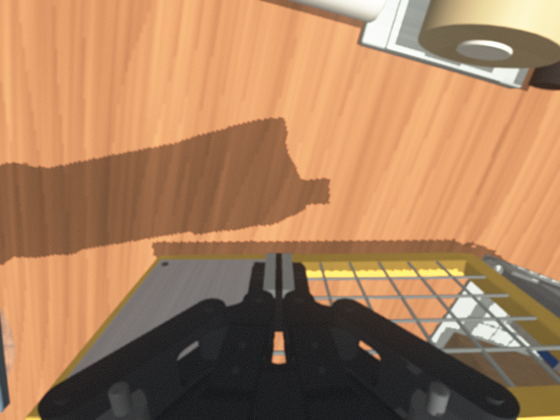

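```bash
cat > arc.py <<'E'
from h import *
H=np.array([595.3,241.0]);B=-.1265
def pose(th,r,d):
    a=B-th; sd=np.array([np.cos(a),np.sin(a)]); al=np.array([sd[1],-sd[0]]) # along gate to free edge = -y
    return H+r*al-d*sd, a
def rows(W,pos=None,R=None,z=None):
    o=env.get_obs()
    R=cv2.Rodrigues(o['eef_rot'])[0] if R is None else R
    p=o['position'] if pos is None else pos
    h0=np.arctan2(R[1,0],R[0,0])
    for th,r,d in W:
        q,a=pose(th,r,d); D=R.T@np.array([*(q-p[:2]),(z-p[2]) if z else 0])
        print('th%.2f'%th,(D/10).round(2),'roll',round(-(a-h0),3))
def where():
    o=env.get_obs();p=o['position'][:2]-H;R=cv2.Rodrigues(o['eef_rot'])[0];a=np.arctan2(R[1,0],R[0,0]);th=B-a
    sd=np.array([np.cos(a),np.sin(a)]);al=np.array([sd[1],-sd[0]])
    F=o['contact_force'];print('t',o['time'],'th(tool)',th,'r',p@al,'d',-p@sd,'F push',-F[:2]@sd,'F al',F[:2]@al,'Fz',F[2],'z',o['position'][2])
E
python3 - <<'E'
from arc import *
where()
W=[(1.205,212,45),(1.205,220,32),(1.205,220,24),(1.205,220,19)]
rows(W,z=150)
print()
rows([(t,220+25*(1.2-t)/0.9,19) for t in np.arange(1.15,.299,-.05)],z=150)
E
```

```text
t 8.025 th(tool) 1.207847304287634 r 199.86002080214774 d 57.24645404794397 F push 0.47970792507796733 F al 0.06155377355420254 Fz 0.043105338775619506 z 150.85545924197004
th1.21 [ 1.28  0.09 -1.23] roll -0.003
th1.21 [ 2.59  0.09 -2.02] roll -0.003
th1.21 [ 3.39  0.09 -2.02] roll -0.003
th1.21 [ 3.89  0.09 -2.02] roll -0.003

th1.15 [ 5.11  0.09 -2.23] roll -0.058
th1.10 [ 6.23  0.09 -2.37] roll -0.108
th1.05 [ 7.37  0.09 -2.45] roll -0.158
th1.00 [ 8.52  0.09 -2.48] roll -0.208
th0.95 [ 9.67  0.09 -2.44] roll -0.258
th0.90 [10.83  0.09 -2.35] roll -0.308
th0.85 [11.99  0.09 -2.2 ] roll -0.358
th0.80 [13.15  0.09 -1.98] roll -0.408
th0.75 [14.3   0.09 -1.71] roll -0.458
th0.70 [15.44  0.09 -1.38] roll -0.508
th0.65 [16.57  0.09 -0.98] roll -0.558
th0.60 [17.68  0.1  -0.53] roll -0.608
th0.55 [ 1.878e+01  1.000e-01 -1.000e-02] roll -0.658
th0.50 [19.85  0.1   0.56] roll -0.708
th0.45 [20.9   0.1   1.19] roll -0.758
th0.40 [21.92  0.1   1.87] roll -0.808
th0.35 [22.91  0.1   2.61] roll -0.858
th0.30 [23.87  0.1   3.41] roll -0.908
```

Emit:
servo_tool(
  targets=[
    {"dx": 1.3,"dy": 0.1,"dz": -1.2,"roll": 0,"grip": 0},
    {"dx": 2.5,"dy": 0.1,"dz": -2,"roll": 0,"grip": 0},
    {"dx": 3.2,"dy": 0.1,"dz": -2,"roll": 0,"grip": 0},
    {"dx": 3.7,"dy": 0.1,"dz": -2,"roll": 0,"grip": 0},
    {"dx": 4.3,"dy": 0.1,"dz": -2.1,"roll": -0.02,"grip": 0},
    {"dx": 5.1,"dy": 0.1,"dz": -2.2,"roll": -0.06,"grip": 0},
    {"dx": 6.2,"dy": 0.1,"dz": -2.4,"roll": -0.11,"grip": 0},
    {"dx": 7.4,"dy": 0.1,"dz": -2.45,"roll": -0.16,"grip": 0},
  ],
)

```text
time: 9.02
position: [380.6, 173.1, 149.3]
eef_rot: [-1.373, 0.908, -0.908]
contact_force: [0.3, 1.0, -0.3]
gripper_width: -0.1
```

```bash
python3 -c "
from arc import *
where();shot('scene','s9');shot('wrist','w9')
im,d=load('s9');P=cloud('scene',d);hsv=cv2.cvtColor(im,cv2.COLOR_BGR2HSV)
ye=(hsv[...,0]>20)&(hsv[...,0]<35)&(hsv[...,1]>150)&(P[...,0]>200)&(P[...,0]<640)&(P[...,1]>-90)&(P[...,1]<290)&(P[...,2]>168)&(P[...,2]<185)
ye=cv2.morphologyEx(ye.astype(np.uint8),cv2.MORPH_CLOSE,np.ones((3,3)))
c=P[ye>0][:,:2].astype(np.float32);l=cv2.fitLine(c,cv2.DIST_L2,0,.01,.01).ravel();print(l, 'theta',np.arctan2(l[1],l[0]))
"
```

```text
t 9.025 th(tool) 1.0421741005452099 r 224.1730336209819 d 21.554442887300397 F push 0.799446162840761 F al -0.626133659806853 Fz -0.2565234477431013 z 149.3245283427739
[9.2079210e-01 3.9005378e-01 4.8932965e+02 1.9534363e+02] theta 0.40069
```

View pics/w9.png

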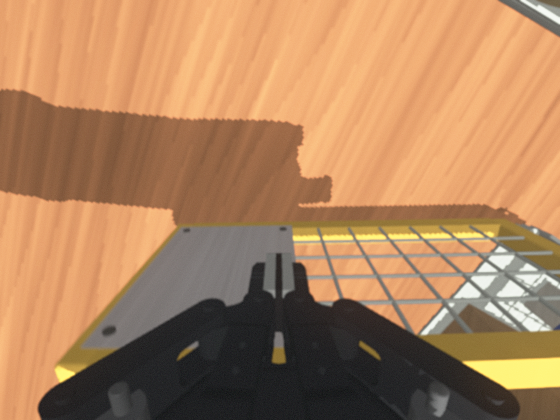

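```bash
python3 -c "
from arc import *
R=[230,238,245,250]+[252+ i for i in range(14)]
rows([(t,r,19) for t,r in zip(np.arange(1.0,.249,-.05),R)],z=150)"
```

```text
th1.00 [ 1.13 -0.07 -0.61] roll -0.046
th0.95 [ 2.36 -0.07 -1.42] roll -0.096
th0.90 [ 3.65 -0.07 -2.06] roll -0.146
th0.85 [ 4.97 -0.07 -2.44] roll -0.196
th0.80 [ 6.26 -0.07 -2.45] roll -0.246
th0.75 [ 7.53 -0.07 -2.3 ] roll -0.296
th0.70 [ 8.79 -0.07 -2.08] roll -0.346
th0.65 [10.05 -0.07 -1.8 ] roll -0.396
th0.60 [11.3  -0.07 -1.46] roll -0.446
th0.55 [12.53 -0.07 -1.05] roll -0.496
th0.50 [13.74 -0.07 -0.58] roll -0.546
th0.45 [14.93 -0.07 -0.05] roll -0.596
th0.40 [16.1  -0.06  0.55] roll -0.646
th0.35 [17.24 -0.06  1.21] roll -0.696
th0.30 [18.35 -0.06  1.92] roll -0.746
th0.25 [19.43 -0.06  2.7 ] roll -0.796
```

Emit:
servo_tool(
  targets=[
    {"dx": 1.1,"dy": 0,"dz": -0.6,"roll": -0.046,"grip": 0},
    {"dx": 2.4,"dy": 0,"dz": -1.4,"roll": -0.096,"grip": 0},
    {"dx": 3.6,"dy": 0,"dz": -2.1,"roll": -0.146,"grip": 0},
    {"dx": 5,"dy": 0,"dz": -2.4,"roll": -0.196,"grip": 0},
    {"dx": 6.3,"dy": 0,"dz": -2.45,"roll": -0.246,"grip": 0},
    {"dx": 7.5,"dy": 0,"dz": -2.3,"roll": -0.296,"grip": 0},
    {"dx": 8.8,"dy": 0,"dz": -2.1,"roll": -0.346,"grip": 0},
    {"dx": 10,"dy": 0,"dz": -1.8,"roll": -0.396,"grip": 0},
    {"dx": 11.3,"dy": 0,"dz": -1.45,"roll": -0.446,"grip": 0},
    {"dx": 12.5,"dy": 0,"dz": -1.05,"roll": -0.496,"grip": 0},
    {"dx": 13.7,"dy": 0,"dz": -0.6,"roll": -0.546,"grip": 0},
    {"dx": 14.9,"dy": 0,"dz": 0,"roll": -0.596,"grip": 0},
    {"dx": 16.1,"dy": 0,"dz": 0.55,"roll": -0.646,"grip": 0},
    {"dx": 17.2,"dy": 0,"dz": 1.2,"roll": -0.696,"grip": 0},
    {"dx": 18.2,"dy": 0,"dz": 1.9,"roll": -0.746,"grip": 0},
    {"dx": 19.2,"dy": 0,"dz": 2.6,"roll": -0.796,"grip": 0},
  ],
)

```text
time: 11.12
position: [479.1, 6.7, 149.1]
eef_rot: [-1.551, 0.294, -0.293]
contact_force: [-0.1, -0.2, 0.1]
gripper_width: -0.3
```

```bash
cat > gate.py <<'E'
from arc import *
import sys
where();im,d=shot('scene',sys.argv[1]);shot('wrist',sys.argv[1]+'w')
P=cloud('scene',d);hsv=cv2.cvtColor(im,cv2.COLOR_BGR2HSV)
ye=(hsv[...,0]>20)&(hsv[...,0]<35)&(hsv[...,1]>150)&(P[...,0]>200)&(P[...,0]<640)&(P[...,1]>-90)&(P[...,1]<290)&(P[...,2]>165)&(P[...,2]<188)
c=P[ye>0][:,:2].astype(np.float32);l=cv2.fitLine(c,cv2.DIST_HUBER,0,.01,.01).ravel();print(ye.sum(),l,'gate',np.pi/2-.1265-np.arctan2(l[1],l[0])%np.pi)
cv2.imwrite('pics/'+sys.argv[1]+'z.png',cv2.resize(im[170:340,170:390],(770,595),interpolation=cv2.INTER_CUBIC))
E
python3 gate.py s10
```

```text
t 11.125 th(tool) 0.24785288219372964 r 260.56778828653887 d 22.441376086586956 F push -0.007247499847921023 F al 0.18734948529722725 Fz 0.06736035692612433 z 149.08248054615402
522 [3.5460588e-01 9.3501586e-01 5.3918134e+02 9.6805252e+01] gate 0.23599255
```

View pics/s10z.png

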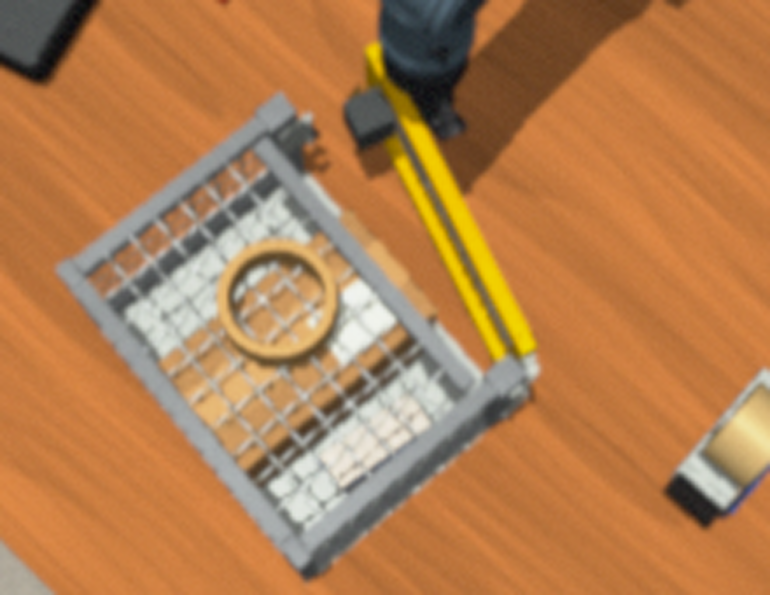

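View pics/s10w.png

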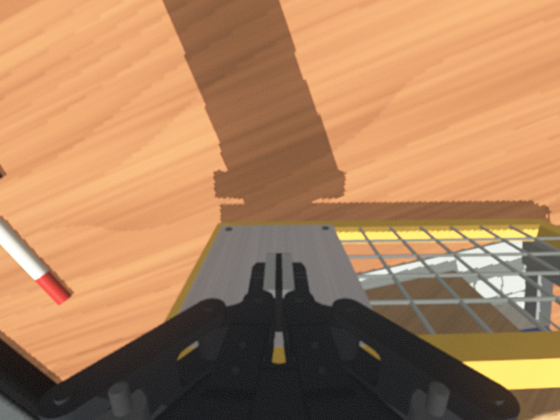

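```bash
python3 -c "
from arc import *
rows([(t,264,22) for t in np.arange(.24,-0.01,-.02)],z=150)"
```

```text
th0.24 [ 0.15 -0.07 -0.33] roll -0.01
th0.22 [ 0.68 -0.07 -0.37] roll -0.03
th0.20 [ 1.21 -0.07 -0.39] roll -0.05
th0.18 [ 1.74 -0.07 -0.4 ] roll -0.07
th0.16 [ 2.27 -0.07 -0.4 ] roll -0.09
th0.14 [ 2.8  -0.07 -0.39] roll -0.11
th0.12 [ 3.33 -0.07 -0.37] roll -0.13
th0.10 [ 3.85 -0.07 -0.34] roll -0.15
th0.08 [ 4.38 -0.07 -0.3 ] roll -0.17
th0.06 [ 4.91 -0.07 -0.25] roll -0.19
th0.04 [ 5.44 -0.07 -0.19] roll -0.21
th0.02 [ 5.96 -0.07 -0.12] roll -0.23
th0.00 [ 6.48 -0.07 -0.03] roll -0.25
```

Emit:
servo_tool(
  targets=[
    {"dx": 0.3,"dy": 0,"dz": -0.3,"roll": -0.02,"grip": 0},
    {"dx": 0.7,"dy": 0,"dz": -0.35,"roll": -0.03,"grip": 0},
    {"dx": 1.1,"dy": 0,"dz": -0.4,"roll": -0.045,"grip": 0},
    {"dx": 1.5,"dy": 0,"dz": -0.4,"roll": -0.06,"grip": 0},
    {"dx": 1.9,"dy": 0,"dz": -0.4,"roll": -0.075,"grip": 0},
    {"dx": 2.3,"dy": 0,"dz": -0.4,"roll": -0.09,"grip": 0},
    {"dx": 2.6,"dy": 0,"dz": -0.4,"roll": -0.1,"grip": 0},
  ],
)

```text
time: 12.1
position: [502.0, -7.0, 149.3]
eef_rot: [-1.56, 0.216, -0.216]
contact_force: [-1.7, -0.4, 0.1]
gripper_width: -0.2
```

```bash
python3 gate.py s11
```

```text
t 12.1 th(tool) 0.1485609714161723 r 264.0254658717332 d 22.422943691446335 F push 1.5346506753624867 F al 0.8269213695529556 Fz 0.06696224224475784 z 149.3160448709674
539 [2.6096499e-01 9.6534824e-01 5.5324152e+02 9.0762115e+01] gate 0.13752174
```

Emit:
servo_tool(
  targets=[
    {"dx": 0.2,"dy": 0,"dz": 0,"roll": -0.01,"grip": 0},
    {"dx": 0.4,"dy": 0,"dz": 0,"roll": -0.02,"grip": 0},
    {"dx": 0.6,"dy": 0,"dz": 0,"roll": -0.03,"grip": 0},
    {"dx": 0.8,"dy": 0,"dz": 0,"roll": -0.035,"grip": 0},
  ],
)

```text
time: 12.7
position: [507.0, -8.9, 148.5]
eef_rot: [-1.563, 0.193, -0.185]
contact_force: [-5.6, 0.9, 1.4]
gripper_width: 0.1
```

```bash
python3 -c "
from arc import *
where()"
```

```text
t 12.7 th(tool) 0.1139287088020299 r 263.7172301324835 d 26.28334235962579 F push 5.682332042353414 F al 0.48208034650399934 Fz 1.4498886838991343 z 148.5249008073503
```

Emit:
servo_tool(
  targets=[
    {"dx": 0.1,"dy": 0,"dz": 0,"roll": -0.01,"grip": 0},
    {"dx": 0.2,"dy": 0,"dz": 0,"roll": -0.02,"grip": 0},
    {"dx": 0.3,"dy": 0,"dz": 0,"roll": -0.025,"grip": 0},
    {"dx": 0.4,"dy": 0,"dz": 0,"roll": -0.03,"grip": 0},
  ],
)

```text
time: 13.2
position: [510.8, -10.2, 148.5]
eef_rot: [-1.565, 0.17, -0.161]
contact_force: [-7.4, 1.2, 1.3]
gripper_width: -0.5
```

```bash
python3 -c "
from arc import *
where()"
```

```text
t 13.2 th(tool) 0.08431983293294262 r 263.2881527328448 d 30.032982445350115 F push 7.433502887533336 F al 0.3938292309106368 Fz 1.2884775949686675 z 148.47200121178443
```

Emit:
servo_tool(
  targets=[
    {"dx": 0.1,"dy": 0,"dz": 0,"roll": -0.005,"grip": 0},
    {"dx": 0.2,"dy": 0,"dz": 0,"roll": -0.01,"grip": 0},
    {"dx": 0.3,"dy": 0,"dz": 0,"roll": -0.015,"grip": 0},
    {"dx": 0.4,"dy": 0,"dz": 0,"roll": -0.02,"grip": 0},
    {"dx": 0.5,"dy": 0,"dz": 0,"roll": -0.02,"grip": 0},
  ],
)

```text
time: 13.82
position: [515.1, -11.2, 148.3]
eef_rot: [-1.566, 0.155, -0.145]
contact_force: [-7.5, 0.2, 2.0]
gripper_width: -0.3
```

```bash
python3 gate.py s12
```

```text
t 13.825 th(tool) 0.06448062866834411 r 262.82403166516417 d 30.833850607886284 F push 7.4053239283561565 F al 1.2479133582814261 Fz 1.9525075063212534 z 148.30907998382796
543 [2.081972e-01 9.780869e-01 5.615439e+02 8.807547e+01] gate 0.08323145
```

View pics/s12z.png

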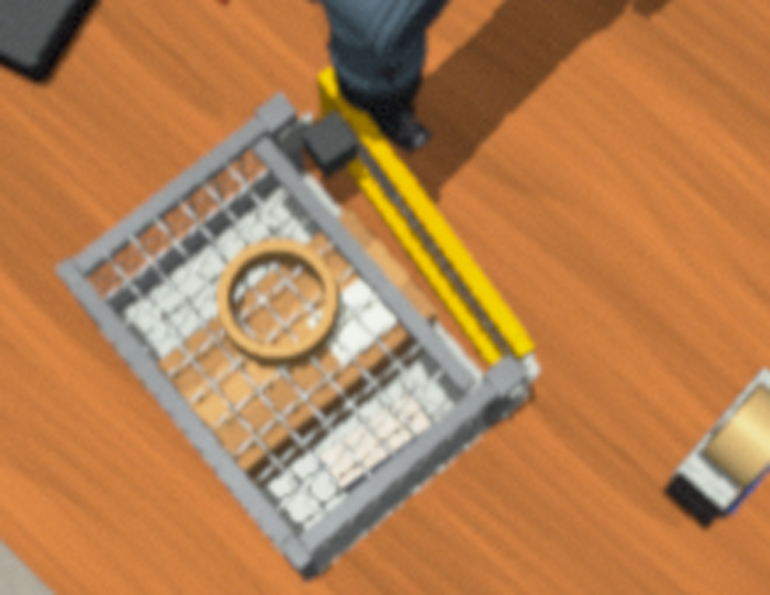

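Emit:
servo_tool(
  targets=[
    {"dx": 0.1,"dy": 0,"dz": 0,"roll": 0,"grip": 0},
    {"dx": 0.2,"dy": 0,"dz": 0,"roll": 0,"grip": 0},
    {"dx": 0.3,"dy": 0,"dz": 0,"roll": 0,"grip": 0},
  ],
)

```text
time: 14.3
position: [517.7, -11.7, 148.2]
eef_rot: [-1.566, 0.156, -0.144]
contact_force: [-8.5, 0.5, 3.0]
gripper_width: -0.0
```

```bash
python3 -c "
from arc import *
where()"
```

```text
t 14.3 th(tool) 0.0645694591877356 r 262.8315032258553 d 28.17956734775128 F push 8.437870534319007 F al 1.1694324952298027 Fz 3.0362424356080733 z 148.20992726040282
```

Emit:
servo_tool(
  targets=[
    {"dx": 0.1,"dy": 0,"dz": 0,"roll": 0,"grip": 0},
    {"dx": 0.2,"dy": 0,"dz": 0,"roll": 0,"grip": 0},
    {"dx": 0.3,"dy": 0,"dz": 0,"roll": 0,"grip": 0},
  ],
)

```text
time: 14.68
position: [520.3, -12.2, 148.1]
eef_rot: [-1.566, 0.156, -0.144]
contact_force: [-9.7, 1.2, 1.9]
gripper_width: -0.2
```

```bash
python3 -c "
from arc import *
where()"
```

```text
t 14.675 th(tool) 0.064540618597587 r 262.86886382223105 d 25.518158968021915 F push 9.707827880906812 F al 0.6701442789588401 Fz 1.9341515843700636 z 148.10956187576042
```

Emit:
servo_tool(
  targets=[
    {"dx": 0.1,"dy": 0,"dz": 0,"roll": 0,"grip": 0},
    {"dx": 0.2,"dy": 0,"dz": 0,"roll": 0,"grip": 0},
  ],
)

```text
time: 14.92
position: [522.0, -12.6, 148.0]
eef_rot: [-1.566, 0.157, -0.143]
contact_force: [-10.0, 1.2, 1.8]
gripper_width: 0.2
```

```bash
python3 -c "
from arc import *
where()"
```

```text
t 14.925 th(tool) 0.06466129276807758 r 262.92341442421565 d 23.77076495978271 F push 10.074505511354507 F al 0.7433164734576279 Fz 1.784943467141487 z 148.0012024891123
```

Emit:
servo_tool(
  targets=[
    {"dx": 0.1,"dy": 0,"dz": 0,"roll": 0,"grip": 0},
    {"dx": 0.2,"dy": 0,"dz": 0,"roll": 0,"grip": 0},
  ],
)

```text
time: 15.18
position: [524.4, -13.1, 148.0]
eef_rot: [-1.567, 0.155, -0.143]
contact_force: [-6.0, 0.4, -1.0]
gripper_width: 0.6
```

```bash
python3 gate.py s13
```

```text
t 15.175 th(tool) 0.06367809558502532 r 262.9690169194021 d 21.572630927534718 F push 5.937738709690105 F al 0.7217346733889294 Fz -1.0229247248588527 z 148.00808743029856
542 [1.7644723e-01 9.8431009e-01 5.6675940e+02 8.7913780e+01] gate 0.050875902
```

Emit:
servo_tool(
  targets=[
    {"dx": 0,"dy": 0,"dz": 0,"roll": 0,"grip": 0},
    {"dx": 0,"dy": 0,"dz": 0,"roll": 0,"grip": 0},
  ],
)

```text
time: 15.52
position: [527.9, -13.0, 149.3]
eef_rot: [-1.566, 0.15, -0.149]
contact_force: [-2.2, -0.9, -0.7]
gripper_width: 0.2
```

```bash
python3 -c "
from arc import *
where()"
```

```text
t 15.525 th(tool) 0.0640497147114378 r 262.14366646493903 d 18.03637938052514 F push 1.9702154081416552 F al 1.330033910685664 Fz -0.6673936698123916 z 149.2947383314362
```

Emit:
servo_tool(
  targets=[
    {"dx": 0.1,"dy": 0,"dz": 0,"roll": 0,"grip": 0},
    {"dx": 0.2,"dy": 0,"dz": 0,"roll": 0,"grip": 0},
    {"dx": 0.2,"dy": 0,"dz": 0,"roll": 0,"grip": 0},
  ],
)

```text
time: 15.9
position: [528.9, -13.0, 149.0]
eef_rot: [-1.566, 0.151, -0.148]
contact_force: [-5.0, 1.0, 0.9]
gripper_width: 0.1
```

```bash
python3 gate.py s14
```

```text
t 15.9 th(tool) 0.06368986866230686 r 262.00886397190504 d 17.134587742994952 F push 5.12019488114355 F al -0.08022350531751843 Fz 0.8833143294641945 z 149.0037756656592
545 [1.5670988e-01 9.8764467e-01 5.6900879e+02 8.4880081e+01] gate 0.030858517
```

Emit:
servo_tool(
  targets=[
    {"dx": -0.3,"dy": 0,"dz": 0,"roll": 0,"grip": 0},
    {"dx": -0.8,"dy": 0,"dz": 0,"roll": 0,"grip": 0},
    {"dx": -1.5,"dy": 0,"dz": 0,"roll": 0,"grip": 0},
    {"dx": -3.5,"dy": 0,"dz": 0,"roll": 0,"grip": 0},
    {"dx": -6,"dy": -2,"dz": 0,"roll": 0,"grip": 0},
    {"dx": -8,"dy": -5,"dz": 0,"roll": 0,"grip": 0},
    {"dx": -8,"dy": -8,"dz": 0,"roll": 0,"grip": 0},
    {"dx": -8,"dy": -8,"dz": 0,"roll": 0,"grip": 0},
    {"dx": -8,"dy": -8,"dz": 0,"roll": 0,"grip": 0},
  ],
)

```text
time: 17.12
position: [451.1, 1.8, 229.0]
eef_rot: [-1.566, 0.15, -0.15]
contact_force: [0.5, 0.7, 0.1]
gripper_width: -0.3
```

```bash
python3 gate.py s15; python3 car.py s16; python3 -c "
from h import *
shot('top','t16')"
```

```text
t 17.125 th(tool) 0.06429209143444053 r 262.2295283371617 d 96.19336642477722 F push -0.3375743845635072 F al -0.8244647547857732 Fz 0.13058781732385005 z 228.96521185308862
571 [1.6646288e-01 9.8604774e-01 5.6774652e+02 8.2640930e+01] gate 0.040741444
-50 6 -16.1
-40 11 18.1
-30 14 17.4
-20 14 19.3
-10 14 -13.2
0 12 17.9
10 15 17.3
20 15 17.7
30 14 17.4
40 13 18.6
50 12 18.6
60 14 17.8
70 8 17.6
y range -149.53416298718065 529.7823768098262
```

View pics/s15z.png

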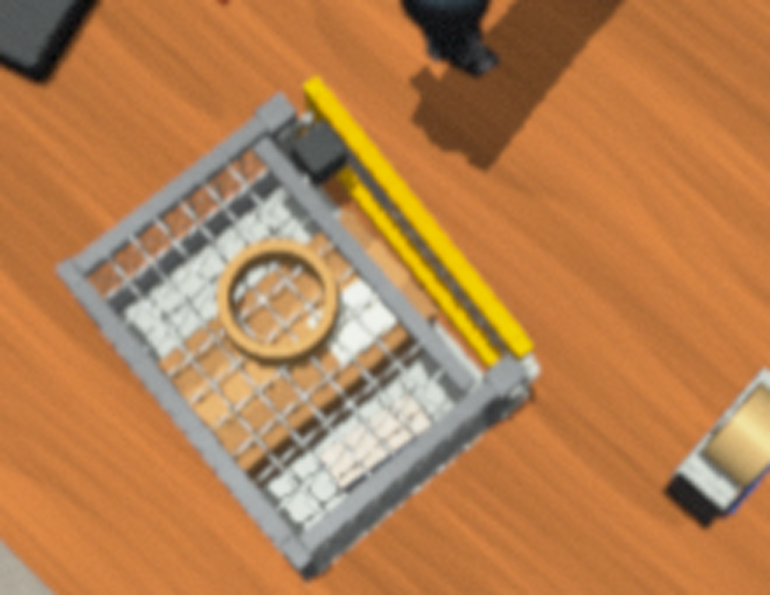

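View pics/t16.png

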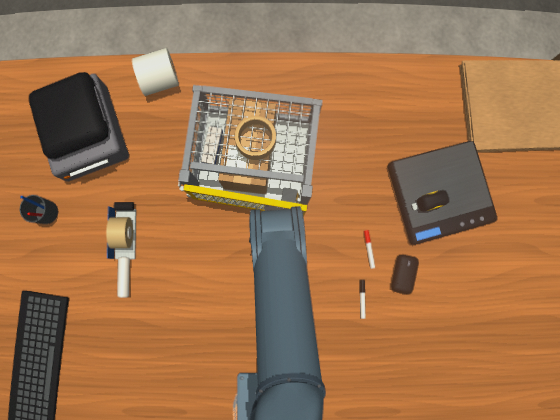

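```bash
python3 gate.py s17; python3 -c "
from h import *
print(env.close_job())"
```

```text
t 17.325 th(tool) 0.06433283079614815 r 262.3572030829674 d 96.35582130301404 F push 0.19624295881776263 F al -0.4918803714713504 Fz -0.4726361755250459 z 228.4851813387438
572 [1.6931021e-01 9.8556280e-01 5.6773639e+02 8.2485825e+01] gate 0.043629766
the job is handed in; nothing more can be done
None
```

The carton is home against the back wall, the gate is latched shut by itself, and the job was handed in at about 17.4 s of robot time.

- **Carton:** I pushed it in with the open gripper. The highest force I read was about 12 N. Its front face measured about 18 mm into the cage, which is the home position, and about 18 mm again after the gate was shut. After the gate was shut, two of the 13 readings across the front came out near −15 mm. I took those as the gate frame showing in the depth image.
- **Gate:** I swung it at about 0.4 rad/s and pressed the push plate in 1 mm steps. The force rose to about 10 N, then fell to 2 N as the tongue snapped out. A further 2 mm met the firm stop at 5 N.
- **Last checks:** With the tool clear of everything (force about 0), the gate measured 0.041 and then 0.044 rad. It did not spring back, so the latch is holding. I inferred the tongue position from the force drop and the gate holding, not from a direct reading.
- **Other things on the bench:** The later pictures show no visible shift in any of them. I did not measure their positions.

The first move call was refused because its rows left out some fields, so nothing moved.

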